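# Press a glued PVC coupler in a ratchet rod clamp

### The job

The two halves of the grey PVC coupler lying on the cement have just been glued end to end: set it lengthwise into the channel of the clamp board and slide it under the stop's steel lip until it is fully home against the wooden stop. Only then pump the clamp's orange trigger, pulling it towards the black grip and letting it back, until the sprung white pad presses on the coupler's end and its red sleeve has been pushed about half-way in; never let the sleeve go all the way in, which would crush the fresh joint. Finish while still holding the trigger pulled with the gripper, so that the pad keeps pressing, and leave everything else where it is.

Things in the scene. Friction and masses are not known exactly. Their poses are not given: they have to be found in the camera images.
- clamp: Clamp board, plywood 310 x 110 x 18 mm, fixed flat on the cement. Origin: centre of its underside, on the cement. +x runs along the board from the dark wooden stop to the clamp's black pistol grip, z up. 'Clamp frame' below means this frame, in mm. Pumping pushes a steel rod (axis at y = 0, z = 43) with the pad on its nose towards -x, at the stop
- coupler_mid (a point): Centre of the grey PVC coupler: an octagonal tube 60 mm long, 50 mm over its flats, with a straw-coloured glue seam round its middle, lying on the cement on a flat (centre 25 mm up), about 110 g. Its x axis is its length; both ends are alike
- channel (a point): Where the coupler's centre lies when it is fully home: clamp frame x = -85, y = 0, z = 43. The channel is the board's top (z = 18) between two low rails from x = -115 to 0, their tops at z = 24, outer edges at y = +-24; they lie below the coupler's bevels, so fingers at its sides pass outside them. Axes as the clamp's
- stop_face (a point): Point on the wooden stop's face (clamp frame x = -115, y = 0, z = 43; stop 60 wide) that the coupler's end must meet. Axes as the clamp's
- lip_edge (a point): Middle of the free edge of the stop's steel lip, on its underside: clamp frame x = -97, y = 0, z = 71. The lip overhangs the channel from x = -115 to -97, is 36 wide and 6 thick, 3 mm above a coupler lying in the channel. Axes as the clamp's
- pad_face (a point): Centre of the front of the white pad (40 mm across, 10 mm thick) on the rod's nose, facing the stop; axes as the clamp's. It starts 100 to 122 mm from the stop face
- trigger_bar (a point): Middle of the orange crossbar on top of the trigger: round, 18 mm thick, 36 mm long along the clamp's y; at rest at clamp frame x = 59, z = 127. Pinch it from above, one finger on its stop side, one on its grip side. It stands on a lever 5 mm thick, 16 mm wide. Below it the grey housing spans x = 55 to 150, y = +-19, up to z = 85
- grip_top (a point): Middle of the top of the black pistol grip, fixed: clamp frame x = 137, z = 145; the grip spans x = 122 to 152, y = +-12. Axes as the clamp's
- trigger (a joint): Trigger angle, rad: 0 at rest, 0.43 fully pulled to the grip; hinge along clamp y at x = 77, z = 70, 60 mm below the bar, so the bar moves 26 mm to +x, nearly level (2 mm rise). A spring returns it. Takes 2 to 4 N, 6 to 17 N while it drives the rod. A full pull drives the rod 10 mm after a little play (5 mm teeth; a short pull 5 mm or none); let it fully back to take the next teeth; friction keeps the rod there against about 10 N
- pad (a joint): How far the pad's red sleeve is pushed in, m: 0 free, 0.024 all the way in (crushes: stay below 0.0225). Spring of 700 N/m, so half-way presses with about 8 N. Once the pad touches, each further mm of rod pushes the sleeve 1 mm in
- shower_head: Chrome hand shower, 190 mm long, on the red crate; leave alone. Origin at its underside
- polish_tin: Closed white tin with twist cap, 72 mm wide, 78 mm tall, on the red crate; leave alone. Origin at its underside
- scoop: Blue plastic scoop, 180 mm long, on the red crate; leave alone. Origin at its underside
- cleaner: Yellow bottle with a red cap, 68 mm wide, 190 mm tall, standing on the cement behind the clamp; leave alone. Origin at its underside
- wrench: Steel wrench lying on the cement; leave alone. Origin at its underside
- brush: Brush lying on the cement behind the clamp; leave alone. Origin at its underside
- stop_valve: Brass stop valve with a blue handwheel, 60 mm long, 72 mm tall, behind the clamp; leave alone. Origin at its underside
Things that resemble listed ones, but are neither listed nor needed, are in the scene too. What is shaped like the part that bears coupler_mid but purple is not meant.

How it is judged:
By the outcome, as a careful person would: the job done as asked, in the order asked, and still so for the second after the job is handed in, while the arm keeps its last pose, push and grip.
It also fails if it takes over 67 s, if anything falls off the work surface, if the arm or the gripper's body presses on something with over 40 N, if the wrist force passes 120 N, or if a joint passes its speed limit or range.

### The arm

A 6-joint arm with a two-finger parallel gripper is mounted at the origin on the work surface. World frame = base frame: x ahead of the robot, y to its left, z up, the work surface at z = 0. Lengths are in mm, angles in rad, forces in N, time in s.
With the tool pointing down it reaches from about 350 to 975 mm from the base axis. Payload 7.1 kg.
Tool frame: the origin (TCP) lies on the front face of the gripper's body, between the roots of the fingers; the fingertips stand 80 mm ahead of it and the grasp point (between the pads) lies 61 mm ahead of it (env.tips_ahead is the distance from the TCP to the fingertips, in mm); z points along the fingers, y is the direction in which the jaws open and shut (so a half turn about z gives the same grasp; the last joint's range is limited). The gripper opens to 88 mm and grips with 3 to 60 N. Pads are 20 mm wide; open, the fingers measure 115 mm over their backs; the gripper's body (75 mm by 178 mm) begins 61 mm behind the grasp point.
Start: joints at [1.177, 0.423, 1.63, -0, 1.089, -0.019], TCP at [228.772, 581.609, 302.675] pointing down, gripper open.
Joint ranges: [-3, 3], [-0.9, 2.11], [0.09, 2.58], [-1.31, 4.45], [0.11, 2.69], [-2.54, 2.54]. Speed limits (rad/s): [2.39, 2.39, 3.01, 3.14, 3.14, 3.14].

### API

Orientations are given as a unit quaternion [x, y, z, w].
In Python, from station import env, set_gripper, viewer, workorder gives the robot as it stands. Calls block until the motion is done:
- env.reach(position, orientation): joint-space move of the TCP to a pose.
- env.move_l(position, rot=None, rate=150, f_stop=None): straight line of the TCP; rot=None keeps the orientation; rate is the mean speed in mm/s. With f_stop (N) it stops when the force on the tool has changed by that much, and returns True; else False.
- env.move_joints(angles): joint-space move.
- set_gripper(opening): finger opening in mm; the grip force is fixed at half the most; returns when the fingers have stopped.
- env.hold(seconds).
- env.ik(position, orientation): joint angles nearest the present ones, or None.
- env.read_state(): the state.
- viewer.camera(name): name is "side" or "top" or "wrist"; returns the picture (480x640x3 uint8, blue, green, red); there is no depth.
- viewer.camera_params(name): a dict with "fx", "fy", "cx", "cy" (pixels), "pose" (4x4, takes a point from camera to world coordinates); the wrist camera has in their place "tool_from_camera" (4x4, takes a point from camera to tool coordinates, whose origin is the TCP and whose axes are the flange's). Camera axes: x right, y up, looking along -z (the intrinsics and any distortion apply to the point x, -y, -z); pixel columns grow to the right and rows downward; lengths in mm; the calibration is good to about 2 mm. A picture is of the moment at which its call begins: read the wrist's pose just before it. camera_params takes no time and is no camera call.
A pose or a line that the arm cannot do raises env.IKError and nothing moves.
- workorder.sign_off(): hands the job in, once; it reports no verdict.
The state is a dict: "time_s": time; "qpos": joint angles; "dq": joint speeds; "tau": joint torques, N m; "tool_pos": TCP position; "orientation": TCP orientation; "force": force on the tool from outside, world axes, zero at the start; "wrist_torque": the same for the moment, N m; "width": finger opening in mm.
Only numpy, scipy, OpenCV 4.12 (cv2) and the standard library are available. Lean on these libraries where they do the work, as an engineer would, in place of code of your own. Each camera call takes 0.05 s, during which the arm holds its last target.

## Working session

There is one attempt and no reset: what is moved stays moved. The work goes in short steps, each a Python script; the robot and the scene stay as the last script left them, time stands still between calls to the robot, and variables do not carry over. Pictures are saved under pics/ and viewed, and the job is handed in when it is done.

```bash
ls; mkdir -p pics; python3 - <<'E'
from station import env, set_gripper, viewer, workorder
import cv2
for n in("side","top","wrist"):
    cv2.imwrite(f"pics/a_{n}.png",viewer.camera(n))
    print(n,viewer.camera_params(n))
print(env.read_state())
E
```

```text
pics
side {'fx': 554.7589776676336, 'fy': 554.7589776676336, 'cx': 321.9844020568654, 'cy': 232.98896628337928, 'pose': array([[ 6.97220035e-01,  5.62251737e-01, -4.44699007e-01,
        -3.57393124e+01],
       [-7.16850385e-01,  5.44142762e-01, -4.35929100e-01,
        -4.94517593e+02],
       [-3.12214749e-03,  6.22721156e-01,  7.82437610e-01,
         1.18157778e+03],
       [ 0.00000000e+00,  0.00000000e+00,  0.00000000e+00,
         1.00000000e+00]])}
top {'fx': 608.9467215839995, 'fy': 608.9467215839995, 'cx': 313.0856923271156, 'cy': 234.34896213421666, 'pose': array([[ 8.34919564e-02,  9.75430614e-01, -2.03873025e-01,
         2.73412561e+02],
       [-9.96489009e-01,  8.04464043e-02, -2.31954739e-02,
         6.42641197e+01],
       [-6.22472359e-03,  2.05093864e-01,  9.78722514e-01,
         1.59469641e+03],
       [ 0.00000000e+00,  0.00000000e+00,  0.00000000e+00,
         1.00000000e+00]])}
wrist {'fx': 397.4722032019386, 'fy': 397.4722032019386, 'cx': 319.026936747248, 'cy': 244.5023634307896, 'tool_from_camera': array([[-1.09421138e-04,  9.55833373e-01,  2.93909088e-0
[... 281 characters left out ...]
]])}
{'time_s': 0.15, 'qpos': array([ 1.17701507e+00,  4.23664260e-01,  1.63046449e+00,  3.51867961e-05,
        1.08856553e+00, -1.89837790e-02]), 'dq': array([ 9.31875578e-04, -2.81042758e-03, -1.96614129e-03, -5.06420877e-04,
        3.49399159e-06, -1.72279622e-03]), 'tau': array([ 3.59037840e-04, -5.44978595e+01, -2.73922348e+01,  6.43610233e-02,
        2.05363176e-02, -4.15127158e-05]), 'tool_pos': array([228.64408788, 581.3443211 , 302.10049404]), 'orientation': array([ 1.86311808e-01,  9.82490512e-01, -5.35930154e-04, -1.28124674e-04]), 'force': array([-1.03060097, -0.46483807, -0.65783354]), 'wrist_torque': array([-0.02658233, -0.0166757 , -0.01500141]), 'width': 87.78120821839869}
```

View pics/a_side.png

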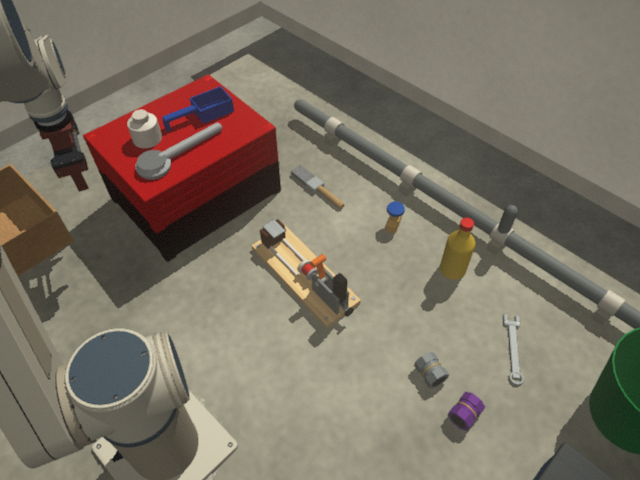

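View pics/a_top.png

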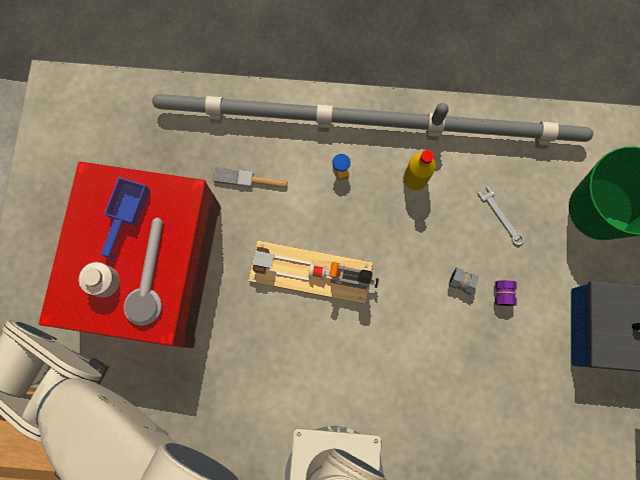

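View pics/a_wrist.png

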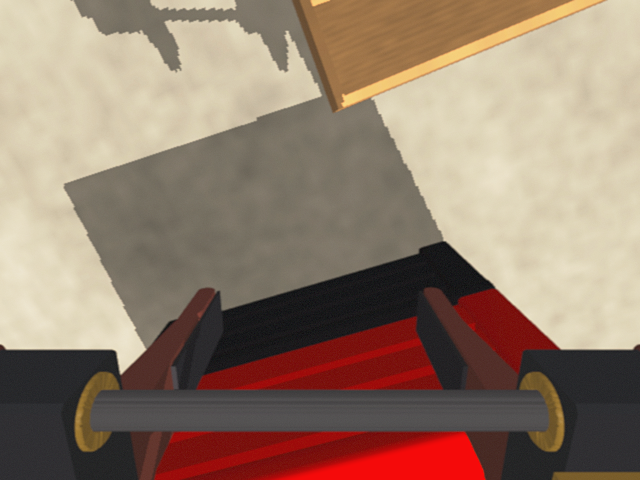

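The side and top views show the clamp near top px (312,271), the grey coupler at (463,281), the purple one at (506,292). The gripper is above the left edge of the crate. I'll enlarge these.

```bash
python3 - <<'E'
import cv2
t=cv2.imread("pics/a_top.png"); s=cv2.imread("pics/a_side.png")
cv2.imwrite("pics/b1.png",cv2.resize(t[225:325,240:400],None,fx=5,fy=5,interpolation=cv2.INTER_CUBIC))
cv2.imwrite("pics/b2.png",cv2.resize(t[255:315,435:535],None,fx=8,fy=8,interpolation=cv2.INTER_CUBIC))
cv2.imwrite("pics/b3.png",cv2.resize(s[210:335,240:370],None,fx=4.6,fy=4.6,interpolation=cv2.INTER_CUBIC))
E
```

```text
(no output)
```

View pics/b1.png

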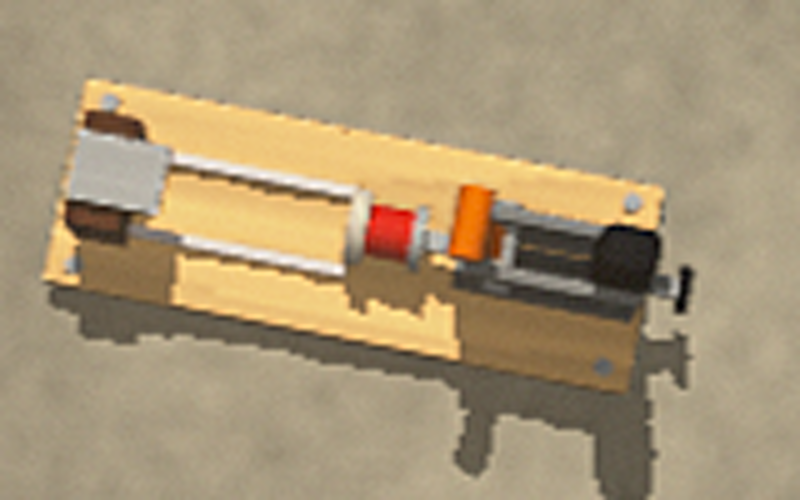

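View pics/b2.png

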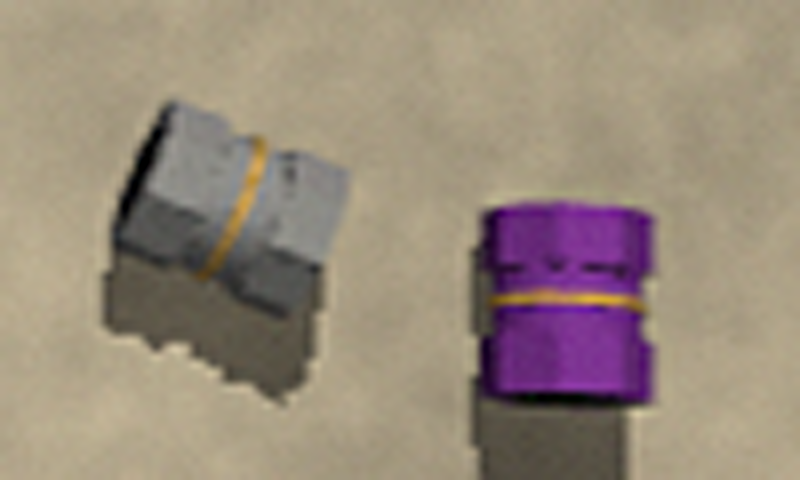

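View pics/b3.png

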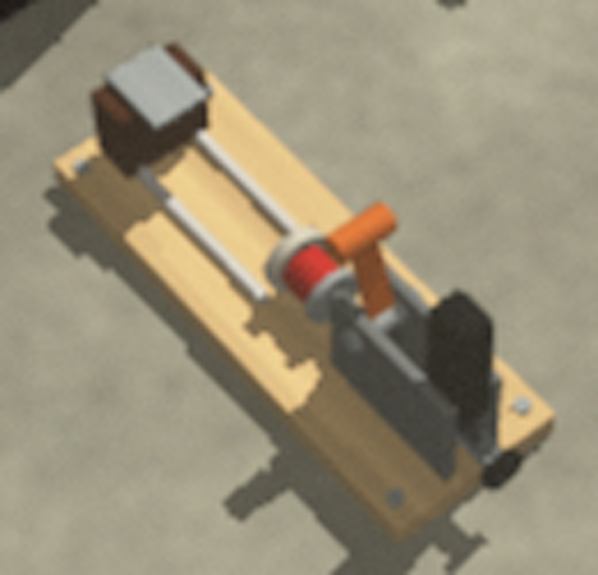

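```bash
cat > h.py <<'E'
import numpy as np, cv2
from scipy.spatial.transform import Rotation as R
from scipy.optimize import least_squares
from station import env, set_gripper, viewer, workorder
def proj(P,cp,pose):
    P=np.atleast_2d(P); q=(P-pose[:3,3])@pose[:3,:3]
    return np.c_[cp["cx"]+cp["fx"]*q[:,0]/-q[:,2], cp["cy"]-cp["fy"]*q[:,1]/-q[:,2]]
def pix2w(uv,z,cp,pose):
    uv=np.atleast_2d(uv); d=np.c_[(uv[:,0]-cp["cx"])/cp["fx"],-(uv[:,1]-cp["cy"])/cp["fy"],-np.ones(len(uv))]@pose[:3,:3].T
    o=pose[:3,3]; return o+d*((z-o[2])/d[:,2])[:,None]
def tool():
    s=env.read_state(); T=np.eye(4); T[:3,:3]=R.from_quat(s["orientation"]).as_matrix(); T[:3,3]=s["tool_pos"]; return T
def wrist(name):
    T=tool()@viewer.camera_params("wrist")["tool_from_camera"]
    im=viewer.camera("wrist"); cv2.imwrite(f"pics/{name}.png",im); np.save(f"pics/{name}.npy",T); return im,T
def rz(a): return np.array([[np.cos(a),-np.sin(a),0],[np.sin(a),np.cos(a),0],[0,0,1]])
def cl(p,q): # clamp frame pt -> world ; q=(x,y,yaw)
    return np.atleast_2d(p)@rz(q[2]).T+[q[0],q[1],0]
def quat(yaw): # tool pointing down, tool y axis (jaw) along world direction yaw
    y=np.array([np.cos(yaw),np.sin(yaw),0]); z=np.array([0,0,-1.]); x=np.cross(y,z)
    return R.from_matrix(np.c_[x,y,z]).as_quat()
E
python3 - <<'E'
from h import *
t=viewer.camera_params("top"); s=viewer.camera_params("side")
ct=np.array([[92,80],[662,187],[628,388],[43,282]])/5+[240,225]
P=np.array([[-155,55,18],[155,55,18],[155,-55,18],[-155,-55,18]])
cs=np.array([[552,412],[54,165]])/4.6+[240,210]
f=lambda q:np.r_[(proj(cl(P,q),t,t["pose"])-ct).ravel(),(proj(cl(P[[1,3]],q),s,s["pose"])-cs).ravel()]
r=least_squares(f,[400,0,-1.5]); print(r.x,r.fun.round(1))
q=r.x
# pad face
for n,uv,cp in(("top",np.array([350,228])/5+[240,225],t),):
    w=pix2w(uv,43,cp,cp["pose"])[0]; print("pad",(rz(q[2]).T@(w-[q[0],q[1],0])))
# coupler top flat z=50: corners of the top flat roughly, seam
c=(np.array([[172,100],[150,205],[348,172],[325,265],[262,140],[205,275]])/8+[435,255])
print(pix2w(c,50,t,t["pose"]).round(1)); print(pix2w(c,35,t,t["pose"]).round(1))
E
```

```text
[502.60424751  98.9174933   -1.67562898] [-1.2 -0.6  0.6 -0.4  0.3  0.7 -0.  -0.3  0.9  0.7 -1.1 -0.1]
pad [-1.90565007 -1.74051333 43.        ]
[[ 539.  -272.1   50. ]
 [ 504.6 -266.3   50. ]
 [ 520.4 -328.8   50. ]
 [ 490.  -322.3   50. ]
 [ 528.4 -301.1   50. ]
 [ 483.7 -284.5   50. ]]
[[ 541.6 -275.4   35. ]
 [ 506.9 -269.5   35. ]
 [ 522.8 -332.6   35. ]
 [ 492.1 -326.1   35. ]
 [ 530.9 -304.7   35. ]
 [ 485.7 -287.9   35. ]]
```

```bash
python3 - <<'E'
from h import *
p=env.read_state()["tool_pos"]
env.move_l([p[0],p[1],400],rate=250)
env.reach([512,-345,330],quat(-0.295))
wrist("c1"); s=env.read_state(); print(s["time_s"],s["tool_pos"],s["qpos"])
E
```

```text
4.125 [ 512.3827728  -344.47351814  330.06372328] [-6.11199583e-01  3.83005737e-01  1.62369695e+00  1.00353265e-04
  1.13476686e+00 -3.17257455e-01]
```

View pics/c1.png

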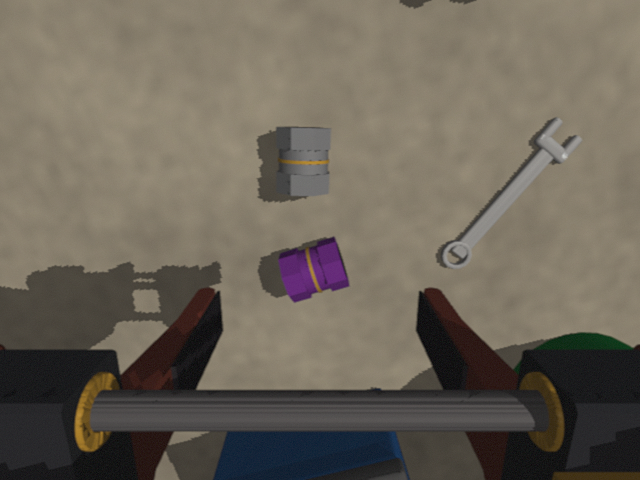

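The wrist view shows the grey coupler at about (304,161), nearly aligned with the jaws, and the purple one at (315,269). Zooming in.

```bash
python3 - <<'E'
import cv2
t=cv2.imread("pics/c1.png")
cv2.imwrite("pics/c2.png",cv2.resize(t[115:210,250:360],None,fx=6,fy=6,interpolation=cv2.INTER_CUBIC))
E
```

```text
(no output)
```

View pics/c2.png

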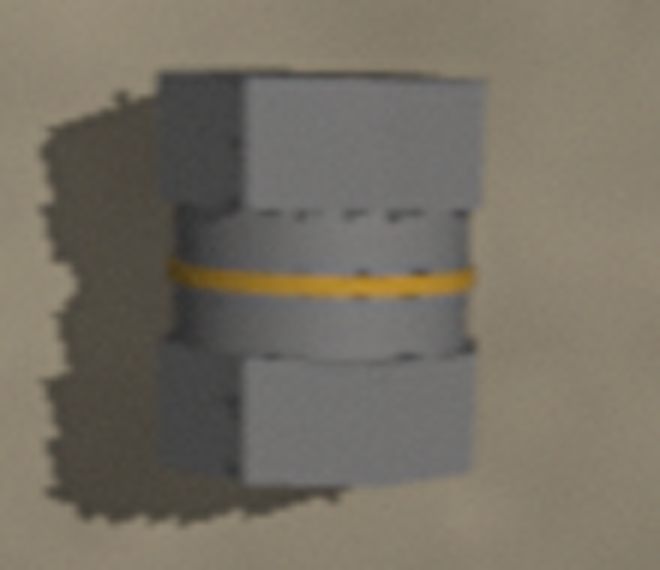

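```bash
python3 - <<'E'
from h import *
cp=viewer.camera_params("wrist"); T=np.load("pics/c1.npy")
uv=np.array([[160,72],[485,80],[160,468],[472,475],[245,77],[243,483],[170,268],[475,275]])/6+[250,115]
e=10.36
best=None
# image up = tool x ; image right = tool y (jaw, yaw -0.295 ~ +x world). object frame: x axis = along image down
for sgn in(1,):
    P=np.array([[-30,25,10.36],[-30,-25,10.36],[30,25,10.36],[30,-25,10.36],[-30,e,25],[30,e,25]],float)
    P[:,1]*=-1
    def f(q):
        W=P@rz(q[2]).T+[q[0],q[1],25]
        return (proj(W,cp,T)-uv[:6]).ravel()
    r=least_squares(f,[512,-298,-1.866]); print(r.x,r.fun.round(1))
    P2=P*[1,-1,1]; 
P=P2
r=least_squares(f,[512,-298,-1.866]); print(r.x,r.fun.round(1))
E
```

```text
[ 512.03889585 -295.73625773   -1.89120766] [-0.6  0.1  0.2  0.2 -0.3 -0.3  0.2 -0.1  0.3 -0.1  0.2  0.3]
[ 504.93774909 -294.20911967   -1.85380971] [ 45.2   1.2 -63.9   0.5  45.8   0.7 -58.6   0.1  14.4   0.8  16.1   1.1]
```

```bash
python3 - <<'E'
from h import *
a=-1.891; c=np.array([512.0,-295.7]); g=c+16*np.array([np.cos(a),np.sin(a)])
q=quat(a+np.pi/2)
env.reach([*g,200],q)
print(env.move_l([*g,90],rate=120,f_stop=15))
print(env.read_state()["force"])
set_gripper(30)
s=env.read_state(); print(s["width"],s["force"],s["tool_pos"])
env.move_l([*g,200],rate=150)
s=env.read_state(); print(s["width"],s["force"])
# hover near clamp
ck=np.array([502.6,98.9,-1.6756])
h=cl([-20,0,0],ck)[0]
env.reach([h[0],h[1],300],quat(ck[2]+np.pi/2))
wrist("d1"); s=env.read_state(); print(s["time_s"],s["width"],s["tool_pos"])
E
```

```text
False
[-0.28438049 -0.12151346  0.72603957]
49.6832553887614 [-0.22417251  0.24381125  2.48462934] [ 506.95378852 -310.88475231   90.08277913]
49.91247636076351 [-0.28106474  0.01630713 -1.22446322]
9.0167 49.69615153121284 [504.93041417 117.94735568 299.63925139]
```

View pics/d1.png

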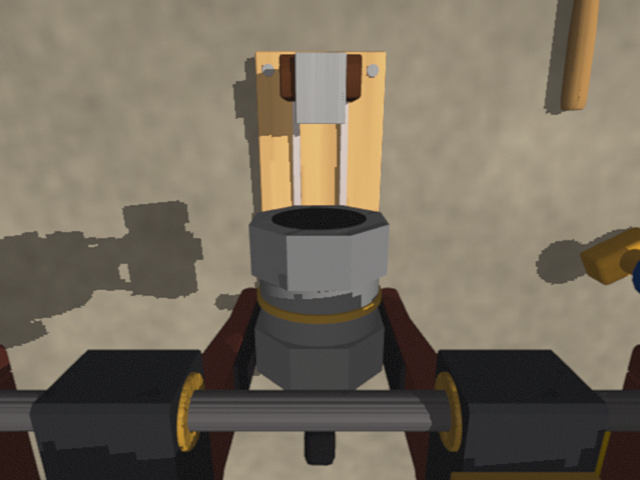

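The coupler is held straight (collars in the flats). The clamp's stop end is visible at the top: lip edge at about (294–346,123). Zooming in to refine the pose.

```bash
python3 - <<'E'
import cv2
t=cv2.imread("pics/d1.png")
cv2.imwrite("pics/d2.png",cv2.resize(t[40:220,240:400],None,fx=3.3,fy=3.3,interpolation=cv2.INTER_CUBIC))
E
```

```text
(no output)
```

View pics/d2.png

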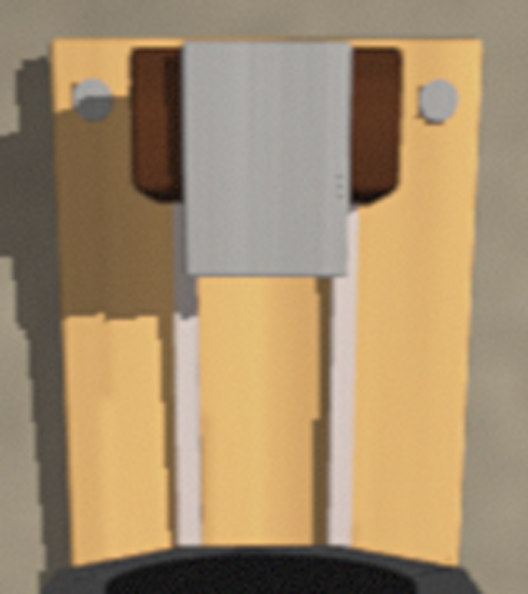

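```bash
python3 - <<'E'
from h import *
cp=viewer.camera_params("wrist"); T=np.load("pics/d1.npy")
S=lambda a:np.array(a,float)/3.3+[240,40]
pts=[([-155,-55,18],[52,39]),([-155,55,18],[482,38]),([-97,-18,77],[187,274]),([-97,18,77],[346,274])]
lines=[(-55,18,[73,565]),(55,18,[459,565]),(-24,24,[179,540]),(24,24,[350,540])]
def f(q):
    o=[]
    for P,uv in pts: o+=list(proj(cl(P,q),cp,T)[0]-S(uv))
    for y,z,uv in lines:
        ab=proj(cl([[-120,y,z],[0,y,z]],q),cp,T); u,v=S(uv)
        o.append(ab[0,0]+(v-ab[0,1])/(ab[1,1]-ab[0,1])*(ab[1,0]-ab[0,0])-u)
    return np.array(o)
r=least_squares(f,[502.6,98.9,-1.6756]); print(r.x,r.fun.round(2))
print(tool()[:3,3])
E
```

```text
[504.62888919 101.0143762   -1.67764711] [-1.11 -1.11  0.74 -0.67 -0.35  0.84  0.56  0.9  -0.66  0.24 -0.11  0.67]
[504.93041417 117.94735568 299.63925139]
```

```bash
python3 - <<'E'
from h import *
ck=np.array([504.2,100.5,-1.677])
h=cl([-40,0,0],ck)[0]
env.move_l([h[0],h[1],150],quat(ck[2]+np.pi/2),rate=150)
im,T=wrist("e1"); s=env.read_state(); print(s["time_s"],s["width"],s["tool_pos"],s["force"])
cv2.imwrite("pics/e2.png",viewer.camera("side")[180:340,200:400].repeat(4,0).repeat(4,1))
cv2.imwrite("pics/e3.png",viewer.camera("top")[215:325,230:400].repeat(4,0).repeat(4,1))
E
```

```text
10.225 49.67404770614016 [509.00451411 140.29799513 150.8621631 ] [ 0.3841293   0.80030434 -0.58170584]
```

View pics/e1.png

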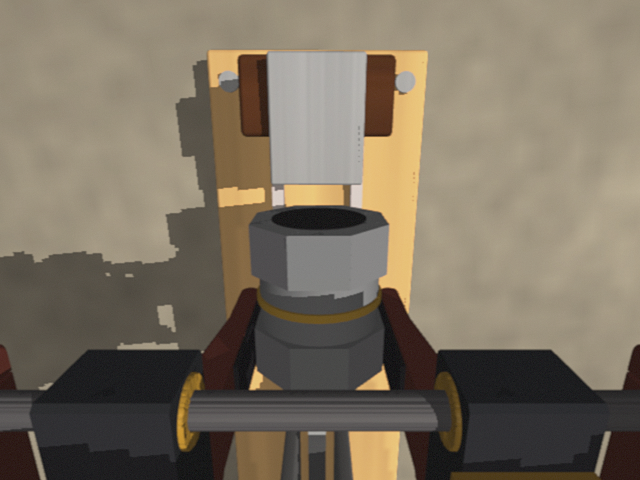

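View pics/e2.png

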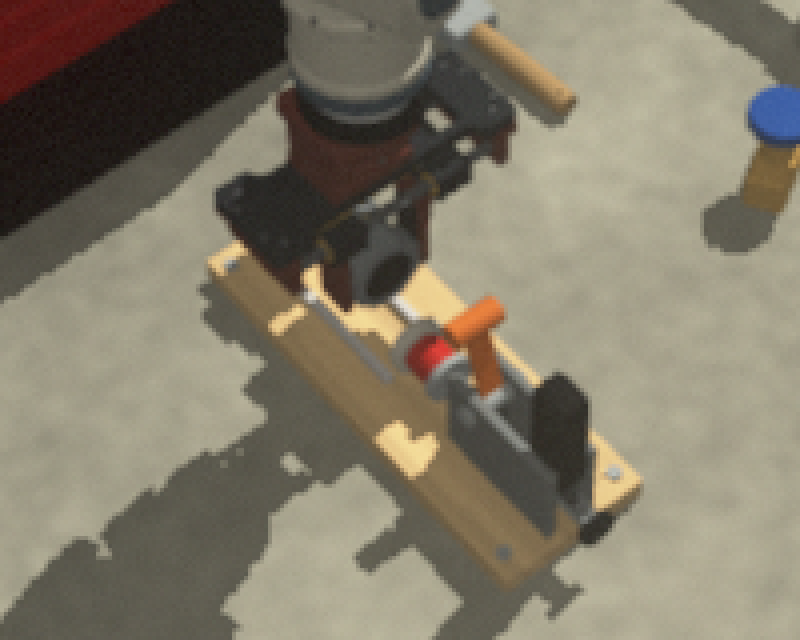

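View pics/e3.png

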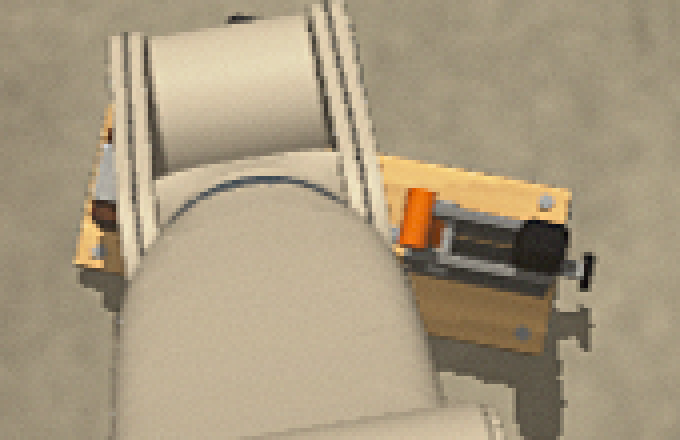

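```bash
python3 - <<'E'
import cv2
t=cv2.imread("pics/e1.png")
cv2.imwrite("pics/e4.png",cv2.resize(t[40:300,200:440],None,fx=2.3,fy=2.3,interpolation=cv2.INTER_CUBIC))
E
```

```text
(no output)
```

View pics/e4.png

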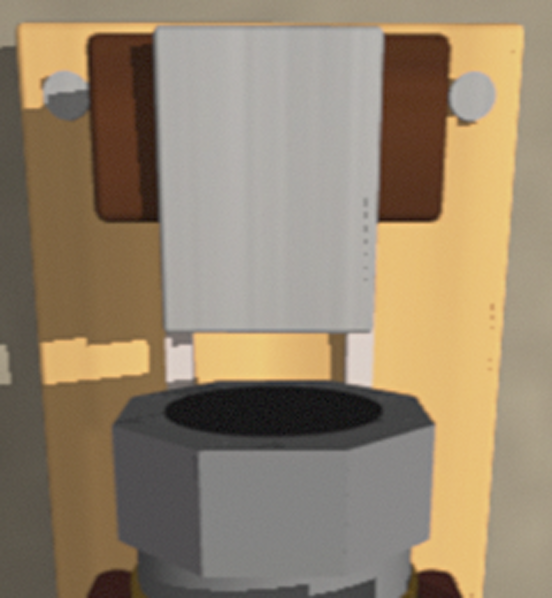

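```bash
python3 - <<'E'
from h import *
cp=viewer.camera_params("wrist"); T=np.load("pics/e1.npy")
S=lambda a:np.array(a,float)/2.3+[200,40]
pts=[([-155,-55,18],[18,24]),([-155,55,18],[524,25]),([-97,-18,77],[165,329]),([-97,18,77],[371,329])]
lines=[(-55,18,[57,575]),(55,18,[486,575]),(-24,24,[166,375]),(24,24,[372,375])]
def f(q):
    o=[]
    for P,uv in pts: o+=list(proj(cl(P,q),cp,T)[0]-S(uv))
    for y,z,uv in lines:
        ab=proj(cl([[-120,y,z],[0,y,z]],q),cp,T); u,v=S(uv)
        o.append(ab[0,0]+(v-ab[0,1])/(ab[1,1]-ab[0,1])*(ab[1,0]-ab[0,0])-u)
    return np.array(o)
r=least_squares(f,[502.6,98.9,-1.6756]); print(r.x,r.fun.round(2))
t=tool(); q=r.x; print("tcp in clamp",rz(q[2]).T@(t[:3,3]-[q[0],q[1],0]), "jaw yaw-", np.arctan2(t[1,1],t[0,1])-np.pi/2-q[2])
# coupler near end corners of the octagon in image: height/offset
c=S([[115,428],[432,428]]); print(c)
for xe in(-46,-44):
    G=t@np.array([[46,25,71,1],[46,-25,71,1]]).T if 0 else None
P=np.array([[46,-25,65-10.36],[46,25,65-10.36]]); W=P@t[:3,:3].T+t[:3,3]; print(proj(W,cp,T))
E
```

```text
[504.32131665 101.34690983  -1.67821861] [-2.56 -1.88  1.57 -2.03 -0.66  1.86  1.68  1.93 -1.29  0.02  0.11  0.74]
tcp in clamp [-39.21373887   0.35726416 150.86686402] jaw yaw- 0.0010436206411075233
[[250.         226.08695652]
 [387.82608696 226.08695652]]
[[247.38670401 226.30972238]
 [388.58482205 226.2990716 ]]
```

```bash
python3 - <<'E'
from h import *
ck=np.array([504.3,101.3,-1.678]); Q=quat(ck[2]+np.pi/2)
inv=lambda:(rz(ck[2]).T@(tool()[:3,3]-[ck[0],ck[1],0])).round(2)
def to(x,z,**k):
    h=cl([x,-0.25,0],ck)[0]; r=env.move_l([h[0],h[1],z],Q,**k); print(r,inv(),env.read_state()["force"].round(1)); return r
to(-39.5,125,rate=100)
if to(-39.5,106,rate=25,f_stop=5):
    to(-39.5,inv()[2]+0.3,rate=20)
r=to(-80,inv()[2],rate=30,f_stop=12)
print("width",env.read_state()["width"],env.read_state()["time_s"])
wrist("f1")
cv2.imwrite("pics/f2.png",viewer.camera("side")[180:340,200:400].repeat(4,0).repeat(4,1))
E
```

```text
False [-39.39  -0.5  124.73] [ 0.3 -0.8 -0.3]
True [-39.47  -0.37 108.  ] [-0.8  0.   5.1]
False [-39.48  -0.34 108.09] [-0.3  0.3 -1.7]
True [-68.68  -0.47 108.  ] [ 1.2 -2.2  4.1]
width 49.616033366807216 12.5667
```

View pics/f1.png

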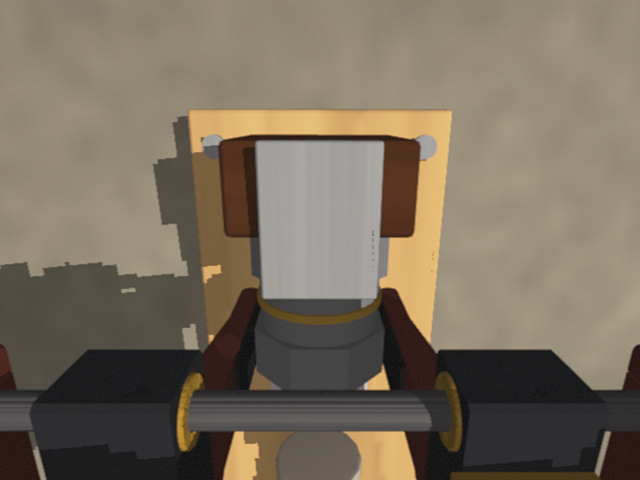

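View pics/f2.png

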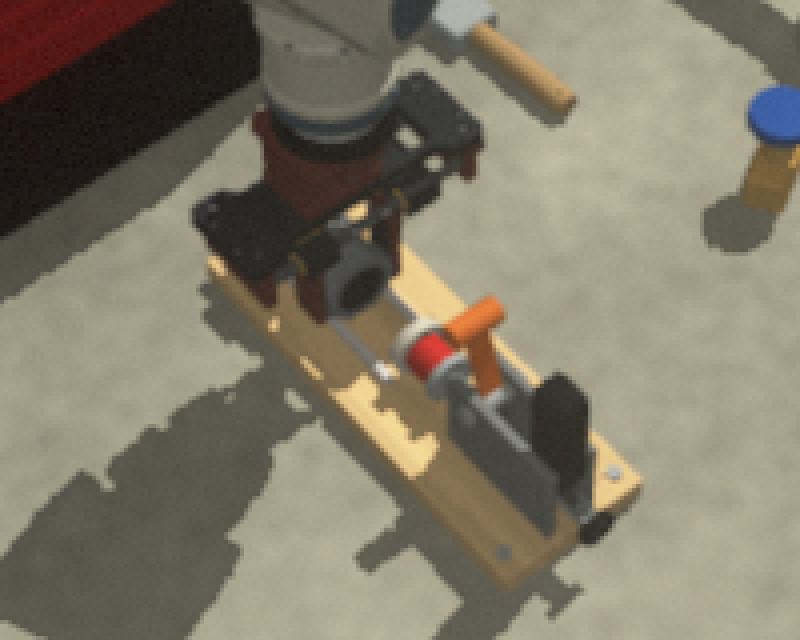

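```bash
python3 - <<'E'
from h import *
ck=np.array([504.3,101.3,-1.678]); Q=quat(ck[2]+np.pi/2)
inv=lambda:(rz(ck[2]).T@(tool()[:3,3]-[ck[0],ck[1],0])).round(2)
def to(x,z,**k):
    h=cl([x,-0.25,0],ck)[0]; r=env.move_l([h[0],h[1],z],Q,**k); print(r,inv(),env.read_state()["force"].round(1)); return r
to(-75,inv()[2]-0.0,rate=15,f_stop=15)
set_gripper(88)
print(inv(),env.read_state()["force"].round(1),env.read_state()["width"])
to(inv()[0],200,rate=150)
# hover above trigger with trigger orientation
Q=quat(ck[2]+np.pi)
h=cl([59,-60,0],ck)[0]
env.reach([h[0],h[1],290],Q)
wrist("g1"); print(env.read_state()["time_s"],inv(),env.read_state()["qpos"])
cv2.imwrite("pics/g2.png",viewer.camera("side")[200:340,230:380].repeat(4,0).repeat(4,1))
E
```

```text
True [-68.84  -0.42 107.97] [-0.2 -2.1  4. ]
[-68.63  -0.71 107.67] [-0.8 -0.6 -0.2] 87.60169663828042
False [-68.43  -0.66 199.53] [ 0.1  0.6 -0.4]
16.075 [ 58.87 -59.99 289.62] [ 8.47438775e-02  1.69247666e-01  2.03124831e+00  1.46544203e-05
  9.41784854e-01 -1.37841505e+00]
```

View pics/g1.png

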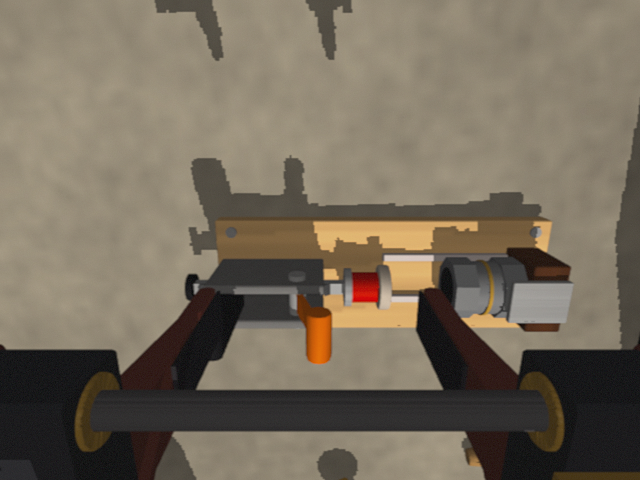

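View pics/g2.png

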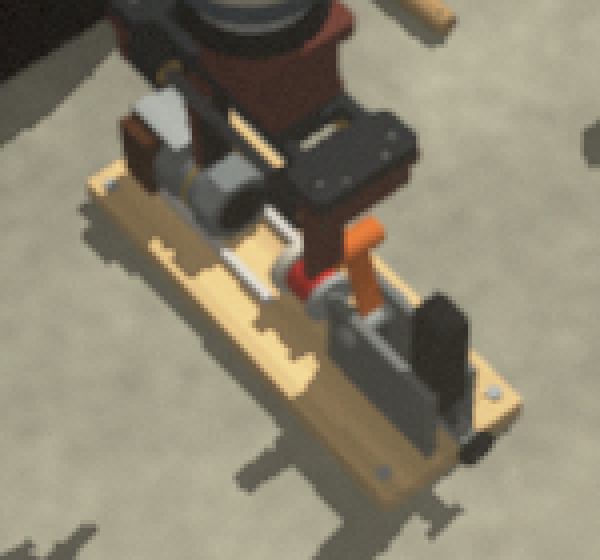

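```bash
python3 - <<'E'
from h import *
cp=viewer.camera_params("wrist"); T=np.load("pics/g1.npy")
ck=np.array([504.3,101.3,-1.678])
for n,p in dict(barA=[59,18,127],barB=[59,-18,127],barL=[68,0,127],barR=[50,0,127],cpl_top=[-55,0,68],cpl_mid=[-55,0,43],lipc1=[-97,18,77],lipc2=[-97,-18,77],bc1=[-155,55,18],bc2=[155,55,18],bc3=[-155,-55,18],seam=[-85,0,68]).items(): print(n,proj(cl(p,ck),cp,T).round(1))
# pad face edge (y=20 top z 43 / z=63)
for x in(0,-4,-8): print(x,proj(cl([[x,0,63],[x,20,43]],ck),cp,T).round(1).tolist())
im=cv2.imread("pics/g1.png"); cv2.imwrite("pics/g3.png",cv2.resize(im[210:370,270:580],None,fx=2.58,fy=2.58,interpolation=cv2.INTER_CUBIC))
E
```

```text
barA [[318.6 357.7]]
barB [[318.6 311.4]]
barL [[305.6 335. ]]
barR [[331.6 335. ]]
cpl_top [[455.4 298.8]]
cpl_mid [[446.3 287. ]]
lipc1 [[507.7 323.4]]
lipc2 [[514.  282.9]]
bc1 [[534.  328.1]]
bc2 [[222.4 328.3]]
bc3 [[553.  220.4]]
seam [[491.4 298.8]]
0 [[388.5, 296.3], [383.7, 307.4]]
-4 [[393.2, 296.3], [388.1, 307.3]]
-8 [[397.9, 296.3], [392.5, 307.3]]
```

View pics/g3.png

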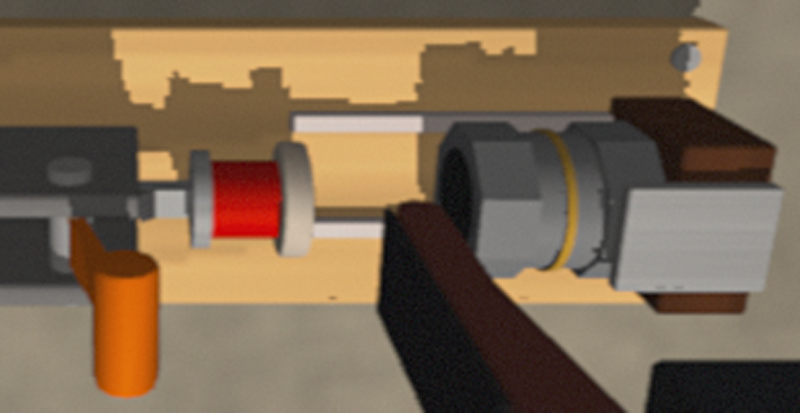

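Projected clamp model agrees: coupler end at (456) vs model 455, seam 493 vs 491, so it's home. Bar matches at (318,311–358). Pad face x≈-3, i.e. ~52 mm gap, so about 64 mm of rod travel. First pull now.

```bash
cat > p.py <<'E'
from h import *
ck=np.array([504.3,101.3,-1.678]); Qt=quat(ck[2]+np.pi)
inv=lambda:(rz(ck[2]).T@(tool()[:3,3]-[ck[0],ck[1],0])).round(2)
fc=lambda:(rz(ck[2]).T@env.read_state()["force"]).round(1)
DZ=65
def bar(th,rate=50,**k):
    a=th-np.arcsin(18/60); p=cl([77+60*np.sin(a),0,0],ck)[0]
    r=env.move_l([p[0],p[1],70+60*np.cos(a)+DZ],Qt,rate=rate,**k); print(round(th,3),r,inv(),fc()); return r
E
python3 - <<'E'
from p import *
set_gripper(50)
p=cl([59,0,0],ck)[0]
env.move_l([p[0],p[1],240],Qt,rate=200)
env.move_l([p[0],p[1],127.2+DZ],Qt,rate=120,f_stop=12); print(inv(),fc())
set_gripper(10); print(env.read_state()["width"],inv(),fc())
for t in(.1,.2,.3,.4,.43): bar(t)
bar(0.2);bar(0)
print(env.read_state()["time_s"])
wrist("i1")
cv2.imwrite("pics/i2.png",viewer.camera("side")[200:340,230:380].repeat(4,0).repeat(4,1))
cv2.imwrite("pics/i3.png",viewer.camera("top")[225:325,240:400].repeat(4,0).repeat(4,1))
E
```

```text
[ 5.8920e+01 -7.0000e-02  1.9278e+02] [ 0.   0.7 -1. ]
17.046542853123274 [5.9310e+01 1.2000e-01 1.9242e+02] [ 3.7 -0.2  3.5]
0.1 False [6.3610e+01 1.4000e-01 1.9402e+02] [-9.4 -0.9  2.3]
0.2 False [6.8760e+01 1.9000e-01 1.9554e+02] [-14.6  -4.8   8.8]
0.3 False [ 74.66   0.4  196.21] [-13.5  -5.2  13.3]
0.4 False [ 80.72   0.59 195.95] [-14.2  -4.9  12.4]
0.43 False [ 82.39   0.61 195.73] [-14.1  -2.5  12.6]
0.2 False [ 70.73   0.75 195.35] [0.9 0.7 8.4]
0 False [ 59.33   0.84 192.77] [4.6 2.3 6.3]
20.7167
```

View pics/i1.png

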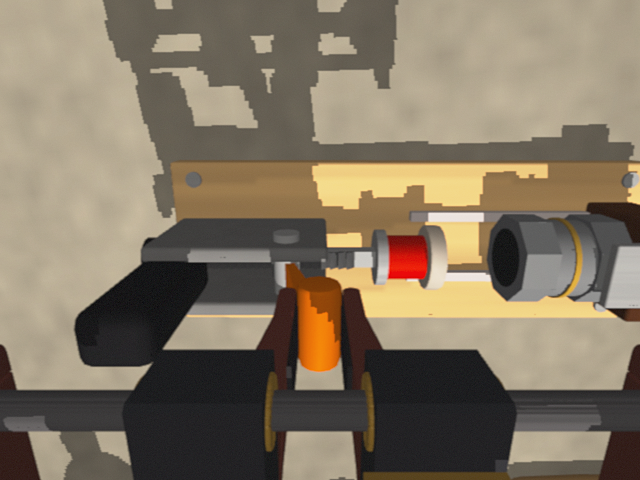

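View pics/i2.png

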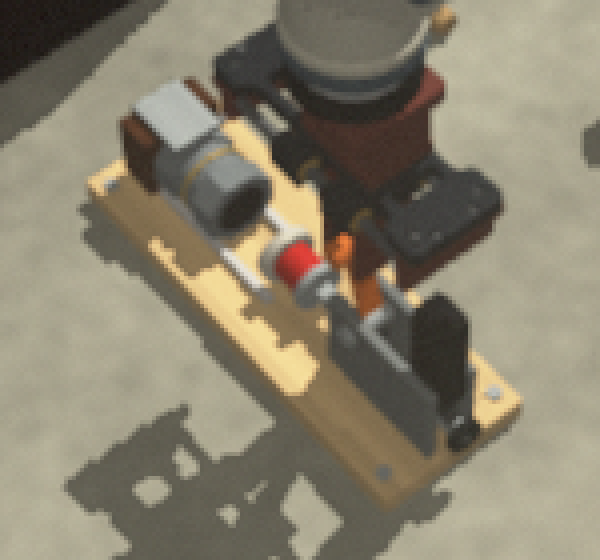

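View pics/i3.png

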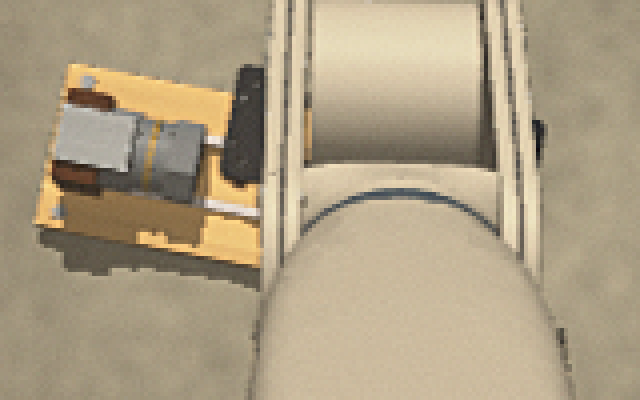

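The wrist camera sees pad (right edge ~447), red sleeve (388–428) and coupler end (~490) during pumping. Measuring pad x and continuing.

```bash
cat >> p.py <<'E'
cp=viewer.camera_params("wrist")
th_=np.linspace(0,2*np.pi,73)
def meas(name):
    im,T=wrist(name); hsv=cv2.cvtColor(im,cv2.COLOR_BGR2HSV)
    m=(((hsv[...,0]<6)|(hsv[...,0]>174))&(hsv[...,1]>190)&(hsv[...,2]>110)); m[:,:340]=0; m[330:]=0
    n,l,st,c=cv2.connectedComponentsWithStats(m.astype(np.uint8))
    i=1+np.argmax(st[1:,4]); l_,t_,w_,h_=st[i,:4]
    # convert the red left/right to clamp x at y=0,z=43+~10
    f=lambda u,z: least_squares(lambda x:proj(cl([x[0],0,z],ck),cp,T)[0,0]-u,[0]).x[0]
    print(name,"red px",l_,l_+w_,t_,t_+h_,"clamp x",round(f(l_,53),1),round(f(l_+w_,53),1),"len",round(f(l_,53)-f(l_+w_,53),1)); return im,T
def padx(u,T):
    g=lambda x: proj(cl(np.c_[0*th_+x,20*np.cos(th_),43+20*np.sin(th_)],ck),cp,T)[:,0].max()-u
    return least_squares(lambda x:g(x[0]),[-10]).x[0]
E
python3 - <<'E'
from p import *
print("pad after pull1",padx(447,np.load("pics/i1.npy")),"before",padx(391.3,np.load("pics/g1.npy")))
im,T=meas("j0")
bar(0.47); env.hold(0.1); print(inv(),fc()); meas("j1"); bar(-0.03); meas("j2")
print(env.read_state()["time_s"])
E
```

```text
pad after pull1 -13.279711742871488 before -2.238927877165508
j0 red px 388 427 238 279 clamp x 18.3 -4.8 len 23.1
0.47 False [ 84.85   1.11 195.57] [-12.8  -1.5  14.5]
[ 84.8    1.09 195.54] [-13.7  -2.   13.4]
j1 red px 449 488 237 276 clamp x 6.0 -17.4 len 23.4
-0.03 False [ 58.99   1.1  192.48] [13.6  2.3  9.7]
j2 red px 408 447 238 279 clamp x 6.5 -16.5 len 23.0
22.5667
```

View pics/j2.png

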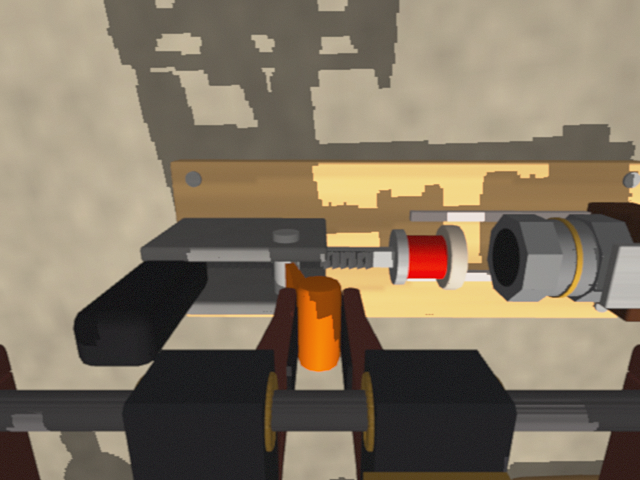

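```bash
python3 - <<'E'
from p import *
print("pad",padx(466.5,np.load("pics/j2.npy")))
bar(0.47,rate=60); meas("k3p"); bar(-0.03,rate=60); meas("k3")
bar(0.47,rate=60); meas("k4p"); bar(-0.03,rate=60); meas("k4")
print(env.read_state()["time_s"])
E
```

```text
pad -24.146696947839402
0.47 False [ 85.12   1.25 195.52] [-11.3  -2.   13. ]
k3p red px 467 506 237 276 clamp x -4.3 -27.7 len 23.4
-0.03 False [ 58.98   1.23 192.54] [15.2  2.3 10.4]
k3 red px 425 465 237 279 clamp x -3.5 -27.1 len 23.6
0.47 False [ 85.04   1.32 195.59] [-12.3  -1.3  13.6]
k4p red px 483 522 236 276 clamp x -14.1 -37.5 len 23.4
-0.03 False [ 58.97   1.32 192.62] [14.6  2.6 10.2]
k4 red px 443 482 237 279 clamp x -14.2 -37.2 len 23.0
25.3333
```

View pics/k4.png

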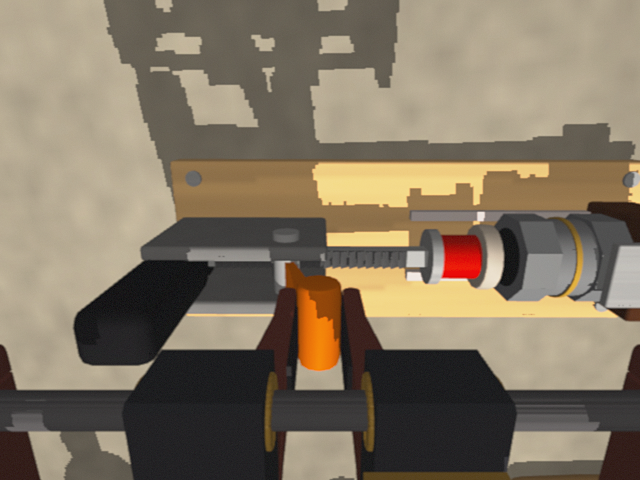

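Pad edge at ~504, close to the coupler's rim (~495–520). Pull 5, then pull 6 in stages.

```bash
python3 - <<'E'
from p import *
print("pad",padx(504,np.load("pics/k4.npy")))
bar(0.47,rate=50); meas("m5p"); bar(-0.03,rate=60); meas("m5")
print(env.read_state()["time_s"])
im=cv2.imread("pics/m5.png"); cv2.imwrite("pics/m5z.png",cv2.resize(im[190:330,380:640],None,fx=3,fy=3,interpolation=cv2.INTER_CUBIC))
E
```

```text
pad -45.336576322865376
0.47 False [ 84.82   1.36 195.67] [-14.1  -1.6  14.3]
m5p red px 499 538 236 275 clamp x -24.0 -47.4 len 23.4
-0.03 False [ 58.98   1.38 192.61] [15.9  2.9 10.1]
m5 red px 460 498 237 279 clamp x -24.2 -46.6 len 22.4
26.8167
```

View pics/m5z.png

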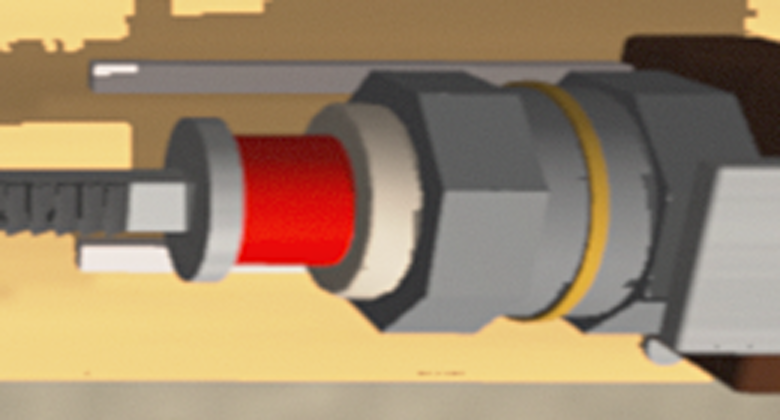

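```bash
python3 - <<'E'
from p import *
for t in(0.2,0.34,0.47): bar(t,rate=50); meas("n6_%d"%(t*100))
print(env.read_state()["time_s"])
im=cv2.imread("pics/n6_47.png"); cv2.imwrite("pics/n6z.png",cv2.resize(im[190:330,380:640],None,fx=3,fy=3,interpolation=cv2.INTER_CUBIC))
E
```

```text
0.2 False [ 69.     1.35 195.88] [-12.4  -0.3  10.3]
n6_20 red px 475 511 235 275 clamp x -25.4 -47.0 len 21.6
0.34 False [ 76.76   1.42 196.65] [-15.5  -1.9  15.4]
n6_34 red px 494 523 235 275 clamp x -29.6 -47.1 len 17.5
0.47 False [ 84.55   1.46 195.9 ] [-15.9  -1.8  15.7]
n6_47 red px 514 537 236 275 clamp x -33.4 -47.3 len 13.8
28.0167
```

View pics/n6z.png

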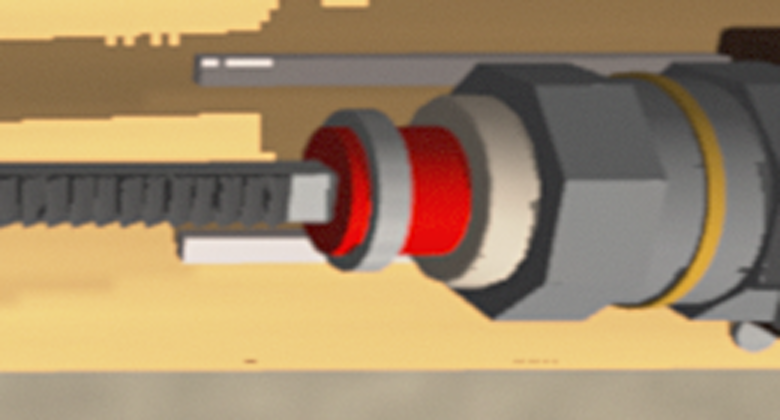

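Red sleeve now ~13.8 mm visible vs 23.4 free: ~9.5 mm in (rod advanced 9.2). One more partial pull to reach ~12 mm.

```bash
python3 - <<'E'
from p import *
bar(-0.03,rate=60); meas("q0")
for t in(0.2,0.24): bar(t,rate=40); meas("q_%d"%(t*100))
env.hold(0.3); meas("q_h")
print(env.read_state()["time_s"])
E
```

```text
-0.03 False [ 58.97   1.36 192.6 ] [14.5  2.5  9.8]
q0 red px 475 498 238 279 clamp x -33.1 -46.6 len 13.6
0.2 False [ 68.49   1.32 195.69] [-15.5   2.    7.3]
q_20 red px 490 510 236 276 clamp x -35.0 -47.0 len 12.0
0.24 False [ 70.35   1.35 196.12] [-19.5  -0.1  10.2]
q_24 red px 494 512 235 275 clamp x -35.9 -46.7 len 10.8
q_h red px 494 512 235 275 clamp x -35.9 -46.8 len 10.8
29.9
```

```bash
python3 - <<'E'
from p import *
env.hold(1.0); im,T=meas("r1"); s=env.read_state(); print(s["time_s"],s["width"],inv(),fc())
cv2.imwrite("pics/r2.png",cv2.resize(im[190:400,250:640],None,fx=2,fy=2,interpolation=cv2.INTER_CUBIC))
cv2.imwrite("pics/r3.png",viewer.camera("side"))
E
```

```text
r1 red px 494 512 235 275 clamp x -35.9 -46.7 len 10.8
30.95 17.34517280312561 [ 70.3    1.33 196.08] [-18.6   0.1   8.9]
```

View pics/r2.png

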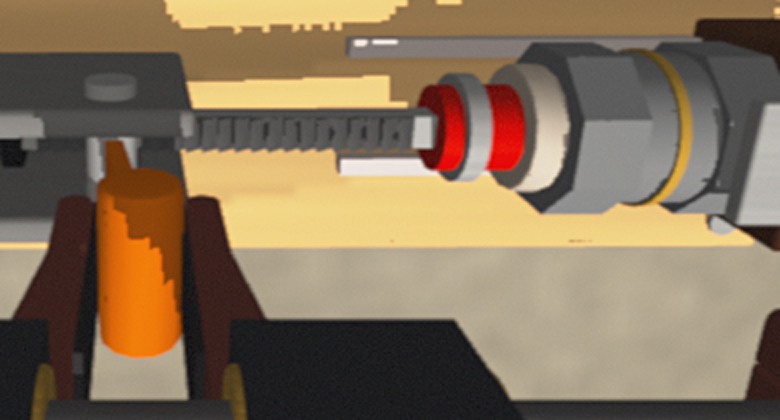

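View pics/r3.png

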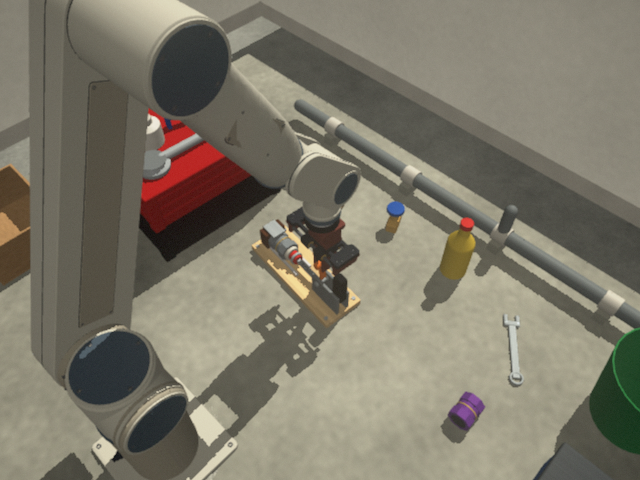

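The pad is flat on the coupler's end and the sleeve shows about equal red on both sides of its collar, so it is roughly half-way in. The bar is firmly pinched, nothing changed over a 1 s hold, and the rest of the scene is untouched. Handing in.

```bash
python3 -c "
from station import workorder,env
workorder.sign_off(); print(env.read_state()['time_s'])"
```

```text
the job is handed in; nothing more can be done
the job is handed in; nothing more can be done
```

The coupler is clamped with the sleeve about half-way in. I handed the job in at about 31 s, with the gripper still holding the trigger pulled.

- **Seating the coupler:** I gripped the grey coupler on its rear collar, lowered it into the channel and slid it under the lip until it met the stop. A second push stopped at the same place, within 0.2 mm. The image check put its end within about 1 mm of fully home.
- **Pumping:** I gave the trigger six full pulls, then a seventh partial one, which I held.
- **Last checks:** About 10.8 mm of red sleeve is showing, against 23.4 mm free, so it is about 12.5 mm in (12 mm by rod travel, good to roughly 1 mm). This is well under the 22.5 mm limit. The pad sits flat on the coupler's end, and nothing moved during a 1 s hold. The last side view showed nothing else disturbed; part of the crate was hidden behind the arm.
- **Trigger not fully pulled:** It is held at a little over half its travel (about 0.2 to 0.24 of 0.43 rad). Going by the 5 mm teeth, a pull to the end of a tooth would have left the sleeve at about 9.5 or 14.5 mm instead.
- **Measurements that disagreed:** The board positions from the top and side cameras and from the wrist camera differed by about 2 mm. I used the wrist camera's, and the contact position agreed with it.

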